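# Washed dye bottle onto the drying peg

### The arm

A 6-joint arm with a two-finger parallel gripper is mounted at the origin on the work surface. World frame = base frame: x ahead of the robot, y to its left, z up, the work surface at z = 0. Lengths are in m, angles in rad, forces in N, time in s.
With the tool pointing down it reaches from about 0.35 to 0.975 m from the base axis. Payload 4.9 kg.
Tool frame: the origin (TCP) lies between the finger pads; the fingertips stand 22 mm ahead of it and the grasp point (between the pads) lies 3 mm ahead of it; z points along the fingers, y is the line along which they close (so a half turn about z gives the same grasp; the last joint's range is limited). The gripper opens to 85 mm and grips with 20 to 120 N. Pads are 22 mm wide; open, the fingers measure 114 mm over their backs; the gripper's body (76 mm by 85 mm) begins 54 mm behind the grasp point. The pads swing forward as they close: fully open they stand 13 mm farther back than shut.
Start: joints at [-1.355, 0.053, 1.613, -0, 1.476, -0.119], TCP at [0.205, -0.59, 0.253] pointing down, gripper open.
Joint ranges: [-3.01, 3.01], [-1.01, 2.22], [0.06, 2.58], [-1.02, 4.17], [0.09, 2.62], [-3.14, 3.14]. Speed limits (rad/s): [2.57, 2.57, 3.14, 3.14, 3.14, 3.14].

### API

Orientations are given as a unit quaternion [w, x, y, z].
In Python, from plant import state, grab_frame, get_calibration, job_done, recognise, regions_of gives the robot as it stands.
- The arm moves only by the tool apply_moves, never from a script. Its argument "targets" is a list of rows, each an object with "translation": the shift along the tool's x, y, z normalised to -1 to 1, where 1 is 100 mm, a list of three; "twist": the turn about the tool's z normalised to -1 to 1, where 1 is 0.1 rad; "hand": the opening, from 0 (shut) to 1 (fully open). A call has 1 to 8 rows; each row shifts and turns the commanded pose from where the row before left it, along the tool's axes as they then stand; what a row does not reach is not made up. A row lasts 1/10 s, in which the tool goes at most 50 mm and 8.59 degrees, less where a joint would pass 70% of its speed; a pose out of reach is approached as far as the arm can. A call with a number of a shift or a turn outside -1 to 1 is refused whole. A call with a gripper value outside its range is refused whole. The fingers move at their own pace and stop on an object; the grip force is fixed at half the most. Time passes only in rows, so rows that do not move let the fingers close. It gives the time, the measured TCP pose, the force, the opening and the grip force at its end, in the units of the state.
- state(): the state, without advancing time (a new reading comes with each control period).
- grab_frame(name): name is "scene" or "top"; returns the picture (400x640x3 uint8, red, green, blue); there is no depth.
- get_calibration(name): a dict with "camera_matrix" (3x3 intrinsics, pixels), "D" ([k1, k2, p1, p2, k3] as OpenCV has them; the pictures are not rectified), "pose" (4x4, takes a point from camera to world coordinates). Camera axes: x right, y up, looking along -z (the intrinsics and any distortion apply to the point x, -y, -z); pixel columns grow to the right and rows downward; lengths in m; the calibration is good to about 2 mm. A picture is of the moment at which its call begins. get_calibration takes no time and is no camera call.
- job_done(): hands the job in; it is judged then, once.
Trained networks look in the newest picture that a camera, given by its name, has taken for a name from the list of things; names that differ only in an ending like _2 or _b are one class to them, and where a whole thing is asked for, a point or a joint stands for the part that bears it (a point fixed in the world has none). Each returns a list of dicts, best first, with "score" (0 to 1); they miss things now and then, are a little off and sometimes report something else, mostly with a low value. They report only what shows in the picture. A call takes as long as a camera call. They do not tell look-alikes from the thing itself.
- recognise(camera, query): "point" ([x, y, z] in m, in world coordinates, good to about 4 mm: the middle of the surface that is visible of it).
- regions_of(camera, query): "pixels" (400x640 bool, what is visible of it).
The state is a dict: "time": time; "joint_pos": joint angles; "joint_vel": joint speeds; "joint_efforts": joint torques, N m; "tool_pos": TCP position; "tool_rot": TCP orientation; "contact_force": force on the tool from outside, world axes, zero at the start; "ft_torque": the same for the moment, N m; "gripper_width": opening from 0.0 (shut) to 1.0 (fully open); "grasp_force": force on a finger pad.
Only numpy, scipy, OpenCV 4.12 (cv2) and the standard library are available. Lean on these libraries where they do the work, as an engineer would, in place of code of your own. Each camera call takes 0.05 s, during which the arm holds its last target. There are 200 camera calls.

### The job

Push the drip tray fully home under the drying stand first. Then pick up the washed square bottle that lies on the table, turn it neck down and lower it over the thinner of the stand's two slanted pegs until its mouth rests on the collar, letting go only when it is right down. Leave the candles and the other things on the table where they are.

Things in the scene. Friction and masses are not known exactly. Their poses are not given: they have to be found in the camera images.
- tray (a joint): the shallow aluminium drip tray (160 x 250 mm, 25 mm high) that slides on the table under the stand; value in m: 0 is fully home against a stop, it grows to 0.09 as the tray is drawn out towards the robot. It starts drawn out. Sliding it takes about 1.5 N and it stays where it is left
- tray_handle (a point): middle of the near face (towards the robot) of the tray's upright handle tab, 45 mm above the table. The tab is a plate 8 mm thick and 70 mm wide, standing from 10 to 60 mm above the table along the tray's near edge. Site axes: x points horizontally in the direction in which the tray slides home (away from the robot, square to the tab), y along the tab, z up
- bottle_mid (a point): centre of the square body of the brown glass bottle, lying on its side, mouth roughly towards the robot; 25 mm above the table. Body 50 x 50 mm across, 80 mm long, hollow, about 0.15 kg. Site axes: -x along the bottle to its mouth, +x to its closed bottom, y across, z up as it lies
- bottle_mouth (a point): centre of the bottle's open mouth, 80 mm from bottle_mid, at the end of the neck: 29 mm across (32 mm at the lip), 40 mm long, its round bore 20 mm wide right through into the body
- bottle_bottom (a point): centre of the bottle's closed bottom, 40 mm from bottle_mid on the other side
- stand: the fixed steel drying stand: a crossbar 300 mm long, 57 mm high at its top, on two feet, origin on the table below the crossbar's middle, y along the crossbar. It carries two dark steel pegs 130 mm apart, both leaning 35 degrees from vertical towards its x axis, away from the robot. Which side the thin peg is on varies; the other is 32 mm thick, too thick for the bottle
- peg_collar (a point): on the axis of the thin peg, on the upper face of the collar at its root (a disc 40 mm across, square to the peg) on which the bottle's mouth has to rest; about 75 mm above the table
- peg_tip (a point): tip of the thin peg, on its axis, 55 mm from peg_collar. The thin peg is 14.4 mm in diameter; its last 12 mm taper to 6 mm
- peg_beyond (a point): point on the thin peg's axis in the air beyond its tip, 120 mm from peg_collar: where the centre of the bottle's bottom comes when the bottle is seated straight
- candle_a: red pillar candle, 56 mm across, 110 mm high, standing beyond the bottle; origin at the centre of its underside. Not to be disturbed
- candle_b: red pillar candle, 56 mm across, 90 mm high, standing beyond the bottle; origin at the centre of its underside. Not to be disturbed
- candle_c: red candle, 48 mm across, 70 mm high, standing between the bottle and the tray; origin at the centre of its underside. Not to be disturbed
- cup: open brass cup, 70 mm across, 80 mm high, right of the stand; origin at the centre of its underside. Not to be disturbed
- stick: wooden spatula lying on the table beyond the stand; origin in its underside. Not to be disturbed
- wick_box: closed cardboard box, 90 x 70 x 50 mm, right of the stand; origin at the centre of its underside. Not to be disturbed
- wax_block: white block of wax, 70 x 50 x 30 mm, lying left of the bottle; origin at the centre of its underside. Not to be disturbed
Not all that is in view belongs to the job. Several things look just like the part that bears bottle_mid: the one meant starts nearest to the robot's base.

How it is judged:
By the outcome, as a careful person would: the job done as asked, in the order asked, and still so for the second after the job is handed in, with the robot touching nothing.
It also fails if it takes over 53 s, if anything falls off the work surface, if the arm or the gripper's body presses on something with over 40 N, if the wrist force passes 120 N, or if a joint passes its speed limit or range.

## Working session

There is one attempt and no reset: what is moved stays moved. The work goes in short steps, Python scripts to look and compute and a tool call to move; the robot and the scene stay as the last step left them, time stands still between calls to the robot, and variables do not carry over. Pictures are saved under pics/ and viewed, at most 10 in all, crops included, and the job is handed in when it is done.

Besides the shell and the picture viewer there is one more tool, called as name([rows], argument=value, ...), one row to a line, values as JSON. apply_moves: Moves the arm, as the interface text tells. Its arguments: {"type":"object","properties":{"targets":{"type":"array"}},"required":["targets"]}

```bash
mkdir -p pics; ls; cat > h.py <<'E'
import numpy as np,cv2
from plant import *
def save(n,f): cv2.imwrite('pics/'+f,cv2.cvtColor(grab_frame(n),cv2.COLOR_RGB2BGR))
def proj(n,P):
    c=get_calibration(n);T=np.linalg.inv(np.array(c['pose']));p=np.atleast_2d(P)@T[:3,:3].T+T[:3,3]
    p=p*[1,-1,-1]
    return cv2.projectPoints(p.reshape(-1,1,3),np.zeros(3),np.zeros(3),np.array(c['camera_matrix']),np.array(c['D']))[0].reshape(-1,2)
def ray(n,uv):
    c=get_calibration(n);T=np.array(c['pose'])
    u=cv2.undistortPoints(np.array(uv,float).reshape(-1,1,2),np.array(c['camera_matrix']),np.array(c['D'])).reshape(-1,2)
    d=np.c_[u[:,0],-u[:,1],-np.ones(len(u))]@T[:3,:3].T
    return T[:3,3],d
def atz(n,uv,z):
    o,d=ray(n,uv); return o+d*((z-o[2])/d[:,2])[:,None]
E
python3 - <<'E'
from h import *
np.set_printoptions(precision=4,suppress=True)
save('scene','s0.png');save('top','t0.png')
for n in('scene','top'):
    c=get_calibration(n);print(n,np.array(c['pose']),np.array(c['camera_matrix'])[0,0])
    for q in('tray_handle','bottle_mid','bottle_mouth','bottle_bottom','peg_collar','peg_tip','candle_a','stand','cup'):
        print(q,[(round(r['score'],2),np.round(r['point'],3).tolist(),proj(n,r['point'])[0].round().tolist()) for r in recognise(n,q)[:4]])
print(state())
E
```

```text
pics
scene [[-0.6401 -0.6473  0.4138  1.0951]
 [ 0.7683 -0.5416  0.3413  0.4816]
 [ 0.0032  0.5364  0.844   1.1129]
 [ 0.      0.      0.      1.    ]] 370.8297168126593
tray_handle [(0.77, [0.512, -0.06, 0.007], [311.0, 175.0])]
bottle_mid [(0.88, [0.531, 0.304, 0.051], [393.0, 230.0]), (0.66, [0.45, 0.574, 0.051], [479.0, 262.0]), (0.64, [0.841, 0.119, 0.049], [285.0, 265.0])]
bottle_mouth [(0.89, [0.528, 0.304, 0.052], [393.0, 229.0]), (0.68, [0.835, 0.118, 0.05], [286.0, 264.0]), (0.6, [0.449, 0.577, 0.048], [480.0, 263.0])]
bottle_bottom [(0.94, [0.842, 0.12, 0.05], [284.0, 266.0]), (0.89, [0.525, 0.302, 0.047], [393.0, 229.0]), (0.74, [0.445, 0.578, 0.051], [481.0, 262.0])]
peg_collar [(0.7, [0.588, -0.116, 0.082], [284.0, 168.0]), (0.37, [0.532, 0.305, 0.053], [393.0, 230.0])]
peg_tip [(0.71, [0.435, 0.117, 0.066], [364.0, 178.0]), (0.47, [0.591, -0.113, 0.082], [284.0, 169.0])]
candle_a [(0.63, [0.725, 0.213, 0.093], [333.0, 251.0]), (0.6, [0.732, 0.35, 0.109], [369.0, 279.0]), (0.49, [0.434, 0.113, 0.063], [363.0, 178.0])]
stand [(0.59, [0.562, -0.052, 0.011], [303.0, 185.0]
[... 1024 characters left out ...]
0.109, 0.072], [312.0, 241.0])]
stand [(0.89, [0.541, -0.056, 0.006], [353.0, 211.0])]
cup [(0.65, [0.392, -0.364, 0.037], [435.0, 244.0]), (0.54, [0.695, -0.051, 0.006], [349.0, 174.0])]
{'time': 1.0, 'joint_pos': array([-1.355 ,  0.0527,  1.6129, -0.    ,  1.476 , -0.119 ]), 'joint_vel': array([ 0.0007,  0.0009,  0.0001,  0.0006, -0.001 ,  0.0002]), 'joint_efforts': array([  0.0007, -39.3691, -37.0471,  -0.0001,   0.0006,  -0.    ]), 'tool_pos': array([ 0.2054, -0.5903,  0.2533]), 'tool_rot': array([ 0.    ,  0.986 ,  0.1666, -0.    ]), 'contact_force': array([0.2974, 0.9853, 0.1298]), 'ft_torque': array([-0.0516, -0.0157, -0.0167]), 'grasp_force': 0.0, 'gripper_width': 1.0045503150870239}
```

View pics/s0.png

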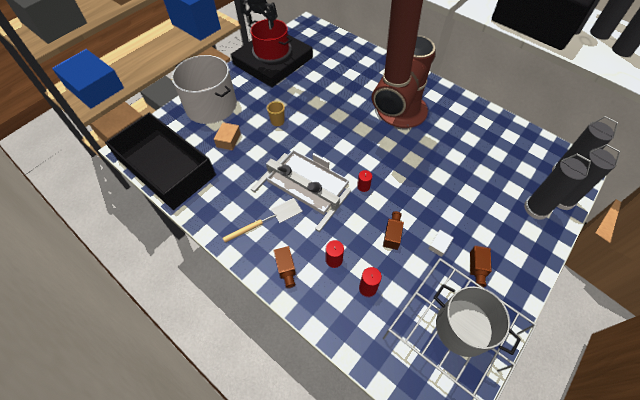

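View pics/t0.png

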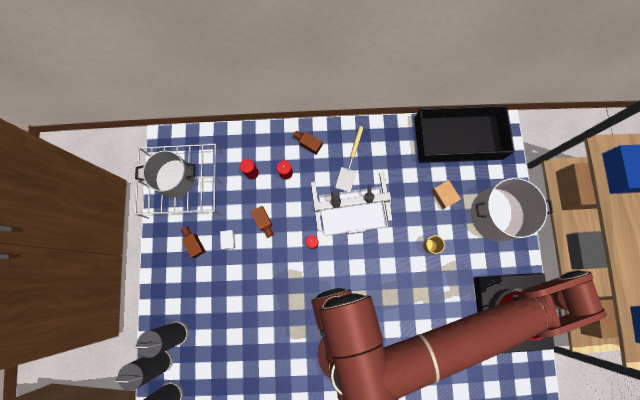

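```bash
python3 - <<'E'
import cv2,numpy as np
s=cv2.imread('pics/s0.png');t=cv2.imread('pics/t0.png')
z=lambda i,x,y,w,h:cv2.resize(i[y:y+h,x:x+w],(400,300),interpolation=cv2.INTER_CUBIC)
cv2.imwrite('pics/c0.png',np.vstack([np.hstack([z(s,240,140,120,90),z(t,300,160,100,75)]),np.hstack([z(s,360,195,80,60),z(t,232,195,64,48)])]))
E
```

```text
(no output)
```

View pics/c0.png

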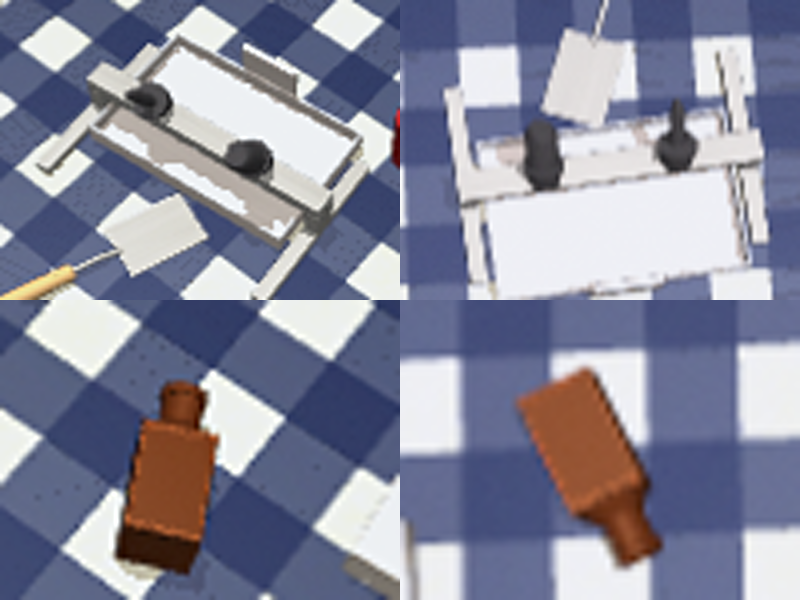

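```bash
python3 - <<'E'
from h import *
np.set_printoptions(precision=4,suppress=True)
cs=lambda X,Y:(240+X*.3,140+Y*.3)
ct=lambda X,Y:(300+(X-400)/4,160+Y/4)
print('tab scene top z.06',atz('scene',[cs(244,45),cs(297,75)],.06))
b=atz('top',[ct(462,188),ct(762,148)],.057);print('bar',b)
b=atz('scene',[cs(100,77),cs(327,198)],.057);print('bar s',b)
print('tip top',atz('top',[ct(677,103)],.118),'collar',atz('top',[ct(677,152)],.075))
print('tray near corners',atz('scene',[cs(177,40),cs(360,147)],.025))
cb=lambda X,Y:(360+X*.2,195+Y*.2)
cbt=lambda X,Y:(232+(X-400)*.16,195+(Y-300)*.16)
# bottle top face corners z=.05
t=atz('scene',[cb(140,120),cb(217,135),cb(201,540-5),cb(122,522)],.05)
print(t)
f=atz('top',[cbt(518,400),cbt(590,368),cbt(648,487),cbt(573,520)],.05);print(f,f.mean(0))
print('mouth top',atz('top',[cbt(647,553)],.025))
# tab in the top picture
for n in ['top','scene']:
  for q in ['tray','bottle_mid','peg_collar','stand','tray_handle']:
    try:
      for r in regions_of(n,q)[:3]:
        m=r['pixels'];ys,xs=np.where(m);print(n,q,round(r['score'],2),m.sum(),xs.min(),xs.max(),ys.min(),ys.max())
    except Exception as e: print(n,q,e)
E
```

```text
tab scene top z.06 [[ 0.4607 -0.0923  0.06  ]
 [ 0.4555 -0.0218  0.06  ]]
bar [[ 0.5541  0.0915  0.057 ]
 [ 0.5804 -0.2014  0.057 ]]
bar s [[ 0.5916 -0.184   0.057 ]
 [ 0.5549  0.0989  0.057 ]]
tip top [[ 0.6147 -0.1136  0.118 ]] collar [[ 0.5766 -0.116   0.075 ]]
tray near corners [[ 0.4827 -0.1742  0.025 ]
 [ 0.4658  0.0742  0.025 ]]
[[0.5055 0.2692 0.05  ]
 [0.4824 0.3143 0.05  ]
 [0.7096 0.4531 0.05  ]
 [0.7325 0.4133 0.05  ]]
[[0.5507 0.343  0.05  ]
 [0.5689 0.2979 0.05  ]
 [0.4928 0.263  0.05  ]
 [0.4744 0.3095 0.05  ]] [0.5217 0.3033 0.05  ]
mouth top [[0.4548 0.2677 0.025 ]]
top tray 0.82 2002 320 387 188 234
top bottle_mid 0.95 348 252 273 206 236
top bottle_mid 0.84 438 292 322 131 154
top bottle_mid 0.62 475 181 205 226 258
top stand 0.95 3030 311 392 173 234
top tray_handle 0.7 279 239 258 159 179
top tray_handle 0.56 1890 319 387 188 234
scene tray 0.76 2333 267 348 150 214
scene tray 0.21 114 278 290 165 175
scene bottle_mid 0.87 599 273 295 246 288
scene bottle_mid 0.86 512 384 403 212 248
scene bottle_mid 0.61 658 470 490 247 285
scene peg_collar 0.63 92 279 290 165 174
scene stand 0.69 3422 251 350 151 231
scene tray_handle 0.73 2290 267 348 150 213
```

apply_moves([
  {"translation": [0,0,0],"twist": 0.83,"hand": 0},
  {"translation": [0,0,0],"twist": 0.83,"hand": 0},
  {"translation": [0,0,0],"twist": 0.82,"hand": 0},
  {"translation": [0.2,-0.42,0],"twist": 0,"hand": 0},
  {"translation": [0.2,-0.42,0],"twist": 0,"hand": 0},
  {"translation": [0.2,-0.42,0],"twist": 0,"hand": 0},
  {"translation": [0.2,-0.42,0],"twist": 0,"hand": 0},
  {"translation": [0.2,-0.42,0],"twist": 0,"hand": 0},
])

```text
time: 2.3
tool_pos: [0.2871, -0.3707, 0.2533]
tool_rot: [0.0, 0.999, 0.043, 0.0]
contact_force: [0.6, 0.5, 0.1]
gripper_width: 0.002
grasp_force: 0.0
```

apply_moves([
  {"translation": [0.2,-0.42,0],"twist": 0,"hand": 0},
  {"translation": [0.2,-0.42,0],"twist": 0,"hand": 0},
  {"translation": [0.2,-0.42,0],"twist": 0,"hand": 0},
  {"translation": [0.2,-0.42,0],"twist": 0,"hand": 0},
  {"translation": [0.2,-0.42,0],"twist": 0,"hand": 0},
  {"translation": [0.2,-0.42,0],"twist": 0,"hand": 0},
  {"translation": [0.2,-0.42,0],"twist": 0,"hand": 0},
  {"translation": [0,0,0],"twist": 0,"hand": 0},
])

```text
time: 3.1
tool_pos: [0.4017, -0.0628, 0.2536]
tool_rot: [-0.001, 0.999, 0.048, 0.001]
contact_force: [-0.2, -0.6, -0.1]
gripper_width: 0.001
grasp_force: 0.0
```

apply_moves([
  {"translation": [0,0,0.5],"twist": 0,"hand": 0},
  {"translation": [0,0,0.5],"twist": 0,"hand": 0},
  {"translation": [0,0,0.5],"twist": 0,"hand": 0},
  {"translation": [0,0,0.45],"twist": 0,"hand": 0},
  {"translation": [0,0,0],"twist": 0,"hand": 0},
  {"translation": [0.15,0,0],"twist": 0,"hand": 0},
  {"translation": [0.15,0,0],"twist": 0,"hand": 0},
  {"translation": [0.15,0,0],"twist": 0,"hand": 0},
])

```text
time: 3.9
tool_pos: [0.4474, -0.0645, 0.0612]
tool_rot: [0.001, 0.999, 0.043, 0.001]
contact_force: [-2.0, -1.2, 0.8]
gripper_width: 0.001
grasp_force: 1.1
```

apply_moves([
  {"translation": [0.1,0,0],"twist": 0,"hand": 0},
  {"translation": [0.1,0,0],"twist": 0,"hand": 0},
  {"translation": [0.1,0,0],"twist": 0,"hand": 0},
  {"translation": [0.1,0,0],"twist": 0,"hand": 0},
])

```text
time: 4.3
tool_pos: [0.4832, -0.0604, 0.0587]
tool_rot: [0.0, 0.999, 0.044, -0.005]
contact_force: [-35.7, -5.1, 26.8]
gripper_width: -0.0
grasp_force: 18.0
```

apply_moves([
  {"translation": [-0.1,0,0],"twist": 0,"hand": 0},
  {"translation": [0,0,0],"twist": 0,"hand": 0},
])

```text
time: 4.5
tool_pos: [0.4755, -0.0608, 0.0581]
tool_rot: [-0.0, 0.999, 0.043, 0.0]
contact_force: [0.5, -0.1, -1.0]
gripper_width: 0.001
grasp_force: 0.0
```

```bash
python3 - <<'E'
from h import *
save('scene','s1.png');save('top','t1.png')
s=cv2.imread('pics/s1.png');t=cv2.imread('pics/t1.png');s0=cv2.imread('pics/s0.png')
z=lambda i,x,y,w,h:cv2.resize(i[y:y+h,x:x+w],(400,300),interpolation=cv2.INTER_CUBIC)
cv2.imwrite('pics/c1.png',np.vstack([np.hstack([z(s0,240,130,120,90),z(s,240,130,120,90)]),np.hstack([z(t,300,165,100,75),z(t,240,130,160,120)])]))
print(state()['contact_force'],state()['tool_pos'])
E
```

```text
[ 0.90480255 -0.258263    0.05917179] [ 0.47590786 -0.06081116  0.05837592]
```

View pics/c1.png

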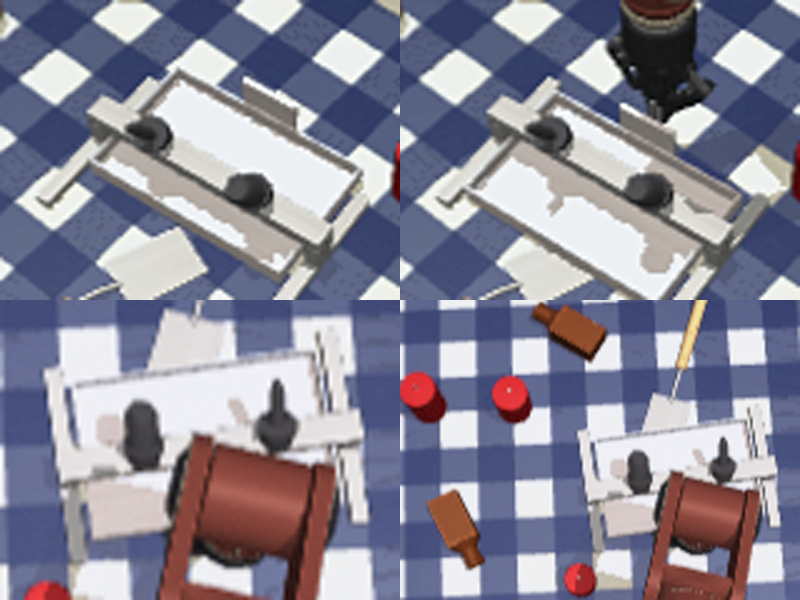

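```bash
python3 - <<'E'
from h import *
np.set_printoptions(precision=4,suppress=True)
cs=lambda X,Y:(240+X*.3,130+Y*.3)
a=atz('scene',[cs(244,77),cs(298,104)],.06);b=atz('scene',[cs(220,104),cs(274,133)],.06)
print(a,b,b-a)
a=atz('scene',[cs(178,70),cs(362,176)],.025);b=atz('scene',[cs(155,97),cs(339,207)],.025)
print(b-a)
E
```

```text
[[ 0.4593 -0.0935  0.06  ]
 [ 0.4502 -0.0247  0.06  ]] [[ 0.5041 -0.089   0.06  ]
 [ 0.4965 -0.0196  0.06  ]] [[0.0448 0.0045 0.    ]
 [0.0463 0.0051 0.    ]]
[[0.0451 0.0064 0.    ]
 [0.0468 0.0057 0.    ]]
```

apply_moves([
  {"translation": [0.06,0,0],"twist": 0,"hand": 0},
  {"translation": [0.02,0,0],"twist": 0,"hand": 0},
  {"translation": [0.01,0,0],"twist": 0,"hand": 0},
])

```text
time: 4.9
tool_pos: [0.483, -0.0602, 0.0584]
tool_rot: [-0.0, 0.999, 0.044, -0.003]
contact_force: [-14.0, -1.8, 10.7]
gripper_width: -0.003
grasp_force: 6.5
```

apply_moves([
  {"translation": [0.015,0,0],"twist": 0,"hand": 0},
  {"translation": [0,0,0],"twist": 0,"hand": 0},
])

```text
time: 5.1
tool_pos: [0.483, -0.0602, 0.0583]
tool_rot: [-0.0, 0.999, 0.044, -0.005]
contact_force: [-16.4, -0.9, 14.3]
gripper_width: -0.0
grasp_force: 8.6
```

apply_moves([
  {"translation": [-0.3,0,0],"twist": 0,"hand": 0},
  {"translation": [-0.3,0,0],"twist": 0,"hand": 0},
  {"translation": [0,0,-0.5],"twist": 0,"hand": 0.5},
  {"translation": [0,0,-0.5],"twist": -0.8,"hand": 1},
  {"translation": [0,0,-0.5],"twist": -0.8,"hand": 1},
  {"translation": [0,0,0],"twist": -0.83,"hand": 1},
  {"translation": [0,0,0],"twist": -0.83,"hand": 1},
])

```text
time: 5.8
tool_pos: [0.428, -0.0656, 0.2116]
tool_rot: [0.002, 0.978, 0.207, 0.003]
contact_force: [0.6, 0.4, 0.1]
gripper_width: 0.846
grasp_force: 0.0
```

```bash
cat >> h.py <<'E'
def prim(T,parts):  # parts: list of Nx3 point clouds, each convex
    return [p@T[:3,:3].T+T[:3,3] for p in parts]
a=np.linspace(0,2*np.pi,24,endpoint=False)
def ring(x,r): return np.c_[np.full(24,x),r*np.cos(a),r*np.sin(a)]
BOX=np.array([[x,y,z] for x in(-.04,.04) for y in(-.025,.025) for z in(-.025,.025)])
BOT=[BOX,np.r_[ring(-.08,.0155),ring(-.04,.0145)]]
S=8
def sil(n,clouds,box):
    x0,y0,w,h=box;m=np.zeros((h*S,w*S),np.uint8)
    for c in clouds:
        p=((proj(n,c)-[x0,y0]+.5)*S).astype(np.int32);cv2.fillConvexPoly(m,cv2.convexHull(p.reshape(-1,1,2)),1)
    return cv2.resize(m.astype(np.float32),(w,h),interpolation=cv2.INTER_AREA)
def fit(masks,model,x0,step):
    from scipy.optimize import minimize
    def cost(v):
        c=0
        for n,(m,box) in masks.items():
            s=sil(n,model(v),box);c+=np.abs(s-m).sum()/m.sum()
        return c
    r=minimize(cost,x0,method='Nelder-Mead',options=dict(initial_simplex=np.array([x0]+[np.array(x0)+np.eye(len(x0))[i]*step[i] for i in range(len(x0))]),xatol=1e-4,fatol=1e-4,maxiter=300))
    return r.x,r.fun
def crop(m,pad=12):
    ys,xs=np.where(m);b=(xs.min()-pad,ys.min()-pad,np.ptp(xs)+2*pad,np.ptp(ys)+2*pad)
    return m[b[1]:b[1]+b[3],b[0]:b[0]+b[2]].astype(np.float32),b
E
python3 - <<'E'
from h import *
np.set_printoptions(precision=4,suppress=True)
def model(v):
    c,s=np.cos(v[2]),np.sin(v[2]);T=np.array([[c,-s,0,v[0]],[s,c,0,v[1]],[0,0,1,.025]]);return prim(T,BOT)
M={}
for n in('scene','top'):
    grab_frame(n)
    R=regions_of(n,'bottle_mid')
    u=proj(n,[.523,.303,.03])[0]
    R=min(R,key=lambda r:np.hypot(*(np.array(np.where(r['pixels'])).mean(1)[::-1]-u)))
    M[n]=crop(R['pixels']);print(n,R['score'],R['pixels'].sum())
    print(fit({n:M[n]},model,[.523,.303,.42],[.01,.01,.1]))
print(fit(M,model,[.523,.303,.42],[.01,.01,.1]))
print(state()['tool_pos'],state()['tool_rot'])
E
```

```text
scene 0.97 551
(array([0.5285, 0.309 , 0.4375]), np.float64(0.06508053839206696))
top 0.87 375
(array([0.5253, 0.3049, 0.4564]), np.float64(0.12200000137090683))
(array([0.5272, 0.3076, 0.4423]), np.float64(0.23559799790382385))
[ 0.4263 -0.0651  0.2081] [-0.0001  0.9789  0.2042  0.    ]
```

apply_moves([
  {"translation": [0.0,0.0,0],"twist": -0.3,"hand": 1},
  {"translation": [0.375,-0.42,0],"twist": 0,"hand": 1},
  {"translation": [0.375,-0.42,0],"twist": 0,"hand": 1},
  {"translation": [0.375,-0.42,0],"twist": 0,"hand": 1},
  {"translation": [0.375,-0.42,0],"twist": 0,"hand": 1},
  {"translation": [0.375,-0.42,0],"twist": 0,"hand": 1},
  {"translation": [0.375,-0.42,0],"twist": 0,"hand": 1},
  {"translation": [0.375,-0.42,0],"twist": 0,"hand": 1},
])

```text
time: 6.8
tool_pos: [0.5251, 0.2729, 0.2077]
tool_rot: [0.0, 0.976, 0.22, -0.0]
contact_force: [0.5, -0.5, 1.0]
gripper_width: 1.004
grasp_force: 0.0
```

apply_moves([
  {"translation": [0,0,0.4],"twist": 0,"hand": 1},
  {"translation": [0,0,0.4],"twist": 0,"hand": 1},
  {"translation": [0,0,0.0],"twist": 0,"hand": 1},
  {"translation": [0,0,0.0],"twist": 0,"hand": 1},
])

```text
time: 7.2
tool_pos: [0.5244, 0.2704, 0.1275]
tool_rot: [0.0, 0.976, 0.22, -0.001]
contact_force: [0.2, -0.4, 0.3]
gripper_width: 1.002
grasp_force: 0.0
```

apply_moves([
  {"translation": [0.3,-0.32,0],"twist": 0,"hand": 1},
  {"translation": [0,0,0],"twist": 0,"hand": 1},
  {"translation": [0,0,0.35],"twist": 0,"hand": 1},
  {"translation": [0,0,0.35],"twist": 0,"hand": 1},
  {"translation": [0,0,0.27],"twist": 0,"hand": 1},
  {"translation": [0,0,0],"twist": 0,"hand": 1},
  {"translation": [0,0,0],"twist": 0,"hand": 1},
])

```text
time: 7.9
tool_pos: [0.5397, 0.3125, 0.0336]
tool_rot: [-0.0, 0.976, 0.219, 0.001]
contact_force: [1.1, 0.0, 1.3]
gripper_width: 0.997
grasp_force: 0.0
```

apply_moves([
  {"translation": [0,0,0],"twist": 0,"hand": 0.5},
  {"translation": [0,0,0],"twist": 0,"hand": 0.5},
  {"translation": [0,0,0],"twist": 0,"hand": 0.5},
  {"translation": [0,0,0],"twist": 0,"hand": 0.5},
  {"translation": [0,0,0],"twist": 0,"hand": 0.5},
])

```text
time: 8.4
tool_pos: [0.5402, 0.3131, 0.034]
tool_rot: [-0.0, 0.976, 0.22, 0.002]
contact_force: [0.6, 0.1, 5.9]
gripper_width: 0.577
grasp_force: 63.3
```

apply_moves([
  {"translation": [0,0,-0.4],"twist": 0,"hand": 0.5},
  {"translation": [0,0,-0.4],"twist": 0,"hand": 0.5},
  {"translation": [0,0,-0.5],"twist": 0,"hand": 0.5},
  {"translation": [0,0,-0.5],"twist": 0,"hand": 0.5},
  {"translation": [0,0,0],"twist": 0,"hand": 0.5},
])

```text
time: 8.9
tool_pos: [0.5424, 0.3143, 0.2221]
tool_rot: [-0.002, 0.976, 0.22, 0.008]
contact_force: [0.8, 1.4, -1.5]
gripper_width: 0.579
grasp_force: 63.3
```

```bash
cat >> h.py <<'E'
def zoom(n,f,c,w,h,k=5):
    i=cv2.cvtColor(grab_frame(n),cv2.COLOR_RGB2BGR);x,y=int(c[0]-w/2),int(c[1]-h/2)
    return cv2.resize(i[y:y+h,x:x+w],(w*k,h*k),interpolation=cv2.INTER_CUBIC),(x,y)
E
python3 - <<'E'
from h import *
p=state()['tool_pos'];print(p,proj('scene',p),proj('top',p))
a,oa=zoom('scene','',proj('scene',p)[0],80,100);b,ob=zoom('top','',proj('top',p)[0],80,100)
print(oa,ob)
cv2.imwrite('pics/c2.png',np.hstack([a,b]))
E
```

```text
[0.54242843 0.31429108 0.22206474] [[402.97096737 207.10643432]] [[249.60641683 204.66357284]]
(362, 157) (209, 154)
```

View pics/c2.png

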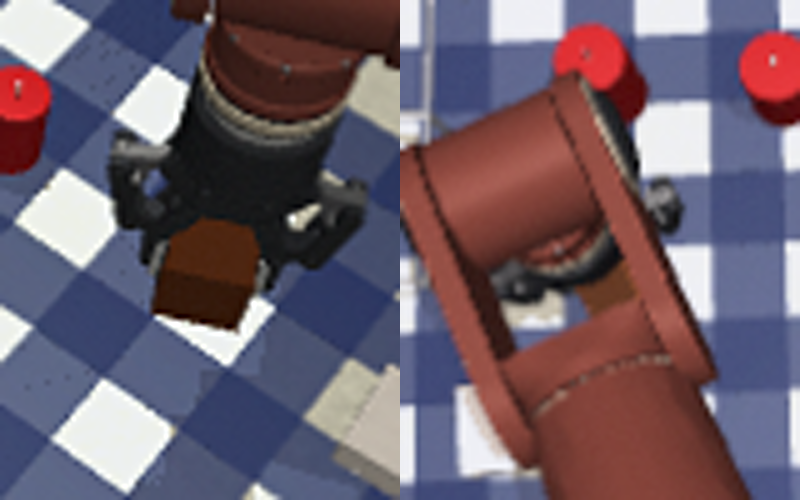

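```bash
cat > peg.py <<'E'
from h import *
np.set_printoptions(precision=4,suppress=True)
L=np.radians(35)
def model(v):
    x,y,yaw,th=v; 
    A=np.array([np.sin(L)*np.cos(yaw),np.sin(L)*np.sin(yaw),np.cos(L)])
    u=np.array([-np.sin(yaw),np.cos(yaw),0]);w=np.cross(A,u);T=np.eye(4);T[:3,0]=A;T[:3,1]=u;T[:3,2]=w;T[:3,3]=[x,y,.075]
    parts=[np.r_[ring(0,.0072),ring(.043,.0072)],np.r_[ring(.043,.0072),ring(.055,.003)],np.r_[ring(0,.02),ring(-abs(th),.02)]]
    return prim(T,parts)
M={}
for n,f in(('scene','s0'),('top','t0')):
    g=cv2.cvtColor(cv2.imread(f'pics/{f}.png'),cv2.COLOR_BGR2HSV)
    u=proj(n,[.59,-.115,.09])[0].astype(int);m=(g[...,2]<95)&(g[...,1]<90)
    k=np.zeros_like(m);k[u[1]-22:u[1]+18,u[0]-18:u[0]+18]=1;m&=k
    nb,lab,st,ce=cv2.connectedComponentsWithStats(m.astype(np.uint8))
    i=1+np.argmax(st[1:,4]);m=lab==i;print(n,u,st[i],ce[i])
    M[n]=crop(m)
    print(fit({n:M[n]},model,[.58,-.115,.09,.006],[.01,.01,.1,.003]))
print(fit(M,model,[.58,-.115,.09,.006],[.01,.01,.1,.003]))
E
python3 peg.py
```

```text
scene [283 167] [267 165  34  20 166] [282.6687 171.1807]
(array([ 0.5897, -0.1113,  0.123 ,  0.0051]), np.float64(0.4233810305595398))
top [369 193] [364 185  10  18 101] [368.7426 195.3762]
(array([ 0.583 , -0.1147,  0.0753,  0.0105]), np.float64(0.1995668262243271))
(array([ 0.5863, -0.1129,  0.0331,  0.0081]), np.float64(0.7779396772384644))
```

apply_moves([
  {"translation": [0,0,0],"twist": 0.86,"hand": 0.5},
  {"translation": [0,0,0],"twist": 0.86,"hand": 0.5},
  {"translation": [0,0,0],"twist": 0.86,"hand": 0.5},
  {"translation": [0,0,0],"twist": 0.86,"hand": 0.5},
  {"translation": [0.15,0.42,0],"twist": 0,"hand": 0.5},
  {"translation": [0.15,0.42,0],"twist": 0,"hand": 0.5},
  {"translation": [0.15,0.42,0],"twist": 0,"hand": 0.5},
  {"translation": [0.15,0.42,0],"twist": 0,"hand": 0.5},
])

```text
time: 9.8
tool_pos: [0.6134, 0.1495, 0.2076]
tool_rot: [0.0, 0.999, 0.05, -0.003]
contact_force: [1.7, -0.1, -1.9]
gripper_width: 0.576
grasp_force: 63.2
```

apply_moves([
  {"translation": [0.15,0.42,0],"twist": 0,"hand": 0.5},
  {"translation": [0.15,0.42,0],"twist": 0,"hand": 0.5},
  {"translation": [0.15,0.42,0],"twist": 0,"hand": 0.5},
  {"translation": [0.15,0.42,0],"twist": 0,"hand": 0.5},
  {"translation": [0.15,0.42,0],"twist": 0,"hand": 0.5},
  {"translation": [0.15,0.42,0],"twist": 0,"hand": 0.5},
  {"translation": [0,0,0],"twist": 0,"hand": 0.5},
  {"translation": [0,0,0],"twist": 0,"hand": 0.5},
])

```text
time: 10.6
tool_pos: [0.7277, -0.0915, 0.2073]
tool_rot: [-0.001, 0.999, 0.048, -0.003]
contact_force: [-0.4, 0.7, -1.8]
gripper_width: 0.576
grasp_force: 63.3
```

apply_moves([
  {"translation": [0.2,0.07,0],"twist": 0,"hand": 0.5},
  {"translation": [0,0,0.42],"twist": 0,"hand": 0.5},
  {"translation": [0,0,0.42],"twist": 0,"hand": 0.5},
  {"translation": [0,0,0],"twist": 0,"hand": 0.5},
  {"translation": [0,0,0],"twist": 0,"hand": 0.5},
  {"translation": [0,0,0],"twist": 0,"hand": 0.5},
])

```text
time: 11.2
tool_pos: [0.7508, -0.0953, 0.1302]
tool_rot: [0.0, 0.999, 0.05, 0.002]
contact_force: [0.5, 0.0, -0.7]
gripper_width: 0.573
grasp_force: 63.3
```

```bash
python3 - <<'E'
from h import *
p=state()['tool_pos'];print(p,state()['tool_rot'])
a,oa=zoom('scene','',proj('scene',[.66,-.1,.12])[0],80,100);b,ob=zoom('top','',proj('top',[.66,-.1,.12])[0],80,100)
print(oa,ob)
cv2.imwrite('pics/c3.png',np.hstack([a,b]))
E
```

```text
[ 0.75077074 -0.09525665  0.13021769] [4.47357228e-04 9.98757056e-01 4.98085441e-02 1.80323121e-03]
(231, 127) (324, 124)
```

View pics/c3.png

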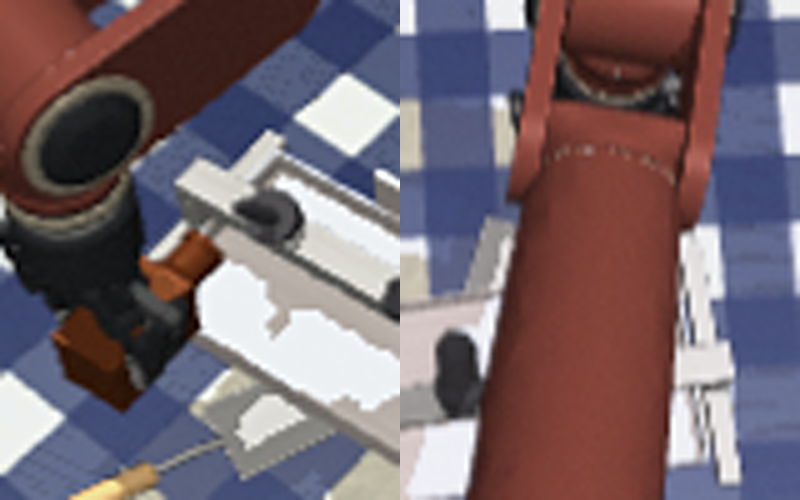

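```bash
python3 - <<'E'
from h import *
np.set_printoptions(precision=1,suppress=True)
p=state()['tool_pos'];f=2*np.arctan(.0498);h=np.array([np.cos(f),np.sin(f),0]);z=np.array([0,0,1])
for q in(0,5,10):
    r=np.radians(q);ax=h*np.cos(r)+z*np.sin(r);nn=-h*np.sin(r)+z*np.cos(r)
    G=p-[0,0,.003]-nn*.006
    pts={'mouth':G-ax*.094,'mouthtop':G-ax*.094+nn*.016,'mouthbot':G-ax*.094-nn*.016,'bot_low':G+ax*.026-nn*.025+np.cross(z,h)*-.025*0,'bodyneck':G-ax*.054}
    print(q,{k:((proj('scene',v)[0]-[231,127])*5).round() for k,v in pts.items()})
hh=np.array([.995,.0998,0]);c=np.array([.5855,-.113,.075]);A=hh*.5736+z*.8192
print('collar,tip',[((proj('scene',v)[0]-[231,127])*5).round() for v in(c,c+A*.055)])
E
```

```text
0 {'mouth': array([199., 242.]), 'mouthtop': array([196., 228.]), 'mouthbot': array([202., 256.]), 'bot_low': array([ 87., 391.]), 'bodyneck': array([160., 284.])}
5 {'mouth': array([199., 250.]), 'mouthtop': array([198., 235.]), 'mouthbot': array([201., 266.]), 'bot_low': array([ 83., 392.]), 'bodyneck': array([161., 289.])}
10 {'mouth': array([199., 259.]), 'mouthtop': array([199., 242.]), 'mouthbot': array([199., 275.]), 'bot_low': array([ 80., 393.]), 'bodyneck': array([160., 294.])}
collar,tip [array([271., 211.]), array([237., 202.])]
```

apply_moves([
  {"translation": [0,0,0.065],"twist": 0,"hand": 0.5},
  {"translation": [0,0,0],"twist": 0,"hand": 0.5},
  {"translation": [-0.15,0,0],"twist": 0,"hand": 0.5},
  {"translation": [-0.15,0,0],"twist": 0,"hand": 0.5},
  {"translation": [0,0,0],"twist": 0,"hand": 0.5},
])

```text
time: 11.8
tool_pos: [0.7185, -0.0989, 0.1206]
tool_rot: [-0.0, 0.999, 0.049, -0.001]
contact_force: [0.6, -0.5, -1.9]
gripper_width: 0.579
grasp_force: 63.3
```

apply_moves([
  {"translation": [-0.05,0,0],"twist": 0,"hand": 0.5},
  {"translation": [0,0,0],"twist": 0,"hand": 0.5},
])

```text
time: 12.0
tool_pos: [0.7148, -0.0993, 0.121]
tool_rot: [0.0, 0.999, 0.049, 0.0]
contact_force: [-1.3, -0.7, -1.3]
gripper_width: 0.576
grasp_force: 63.3
```

apply_moves([
  {"translation": [-0.05,0,0],"twist": 0,"hand": 0.5},
  {"translation": [0,0,0],"twist": 0,"hand": 0.5},
])

```text
time: 12.2
tool_pos: [0.71, -0.1001, 0.1213]
tool_rot: [0.0, 0.999, 0.05, 0.0]
contact_force: [1.5, -1.6, -0.8]
gripper_width: 0.578
grasp_force: 63.6
```

apply_moves([
  {"translation": [-0.04,0,-0.02],"twist": 0,"hand": 0.5},
  {"translation": [0,0,0],"twist": 0,"hand": 0.5},
])

```text
time: 12.4
tool_pos: [0.7087, -0.1002, 0.1241]
tool_rot: [0.001, 0.999, 0.049, 0.005]
contact_force: [10.5, -0.7, -4.4]
gripper_width: 0.578
grasp_force: 63.2
```

apply_moves([
  {"translation": [-0.04,0,0],"twist": 0,"hand": 0.5},
  {"translation": [0,0,0],"twist": 0,"hand": 0.5},
])

```text
time: 12.6
tool_pos: [0.7065, -0.1011, 0.1254]
tool_rot: [0.001, 0.999, 0.05, 0.007]
contact_force: [13.9, -1.3, -5.1]
gripper_width: 0.577
grasp_force: 63.5
```

apply_moves([
  {"translation": [-0.02,0,-0.08],"twist": 0,"hand": 0.5},
  {"translation": [-0.03,0,-0.08],"twist": 0,"hand": 0.5},
  {"translation": [0,0,0],"twist": 0,"hand": 0.5},
])

```text
time: 12.9
tool_pos: [0.6999, -0.102, 0.1414]
tool_rot: [0.002, 0.999, 0.05, 0.005]
contact_force: [8.1, -2.7, -1.8]
gripper_width: 0.578
grasp_force: 63.9
```

apply_moves([
  {"translation": [-0.04,0,-0.08],"twist": 0,"hand": 0.5},
  {"translation": [-0.04,0,-0.08],"twist": 0,"hand": 0.5},
  {"translation": [0,0,0],"twist": 0,"hand": 0.5},
])

```text
time: 13.2
tool_pos: [0.6909, -0.103, 0.1566]
tool_rot: [0.002, 0.999, 0.05, 0.003]
contact_force: [5.5, -3.5, -1.3]
gripper_width: 0.578
grasp_force: 64.1
```

```bash
python3 - <<'E'
from h import *
a,oa=zoom('scene','',(270,175),80,60,10)
cv2.imwrite('pics/c4.png',a)
E
```

```text
(no output)
```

View pics/c4.png

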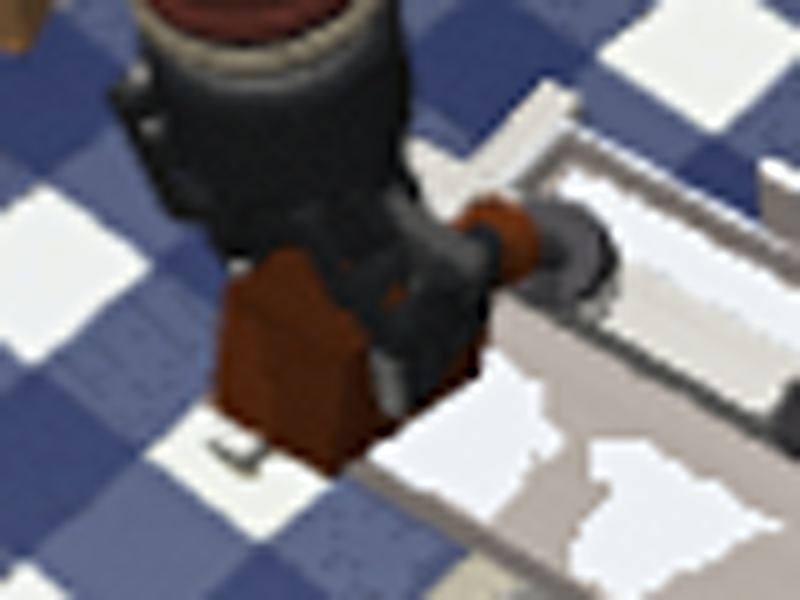

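```bash
cat > pitch.py <<'E'
from h import *
np.set_printoptions(precision=0,suppress=True)
import sys
def bottle(p,q,f,al=.014,dn=.006):
    h=np.array([np.cos(f),np.sin(f),0]);z=np.array([0,0,1.]);r=np.radians(q);ax=h*np.cos(r)+z*np.sin(r);nn=-h*np.sin(r)+z*np.cos(r);l=np.cross(z,h)
    return p-[0,0,.003]-nn*dn-ax*al,ax,l,nn
if __name__=='__main__':
    s=state();p=s['tool_pos'];w=s['tool_rot'];f=2*np.arctan2(w[2],w[1]);O=np.array([230,145])
    for q in map(float,sys.argv[1:]):
        m,ax,l,nn=bottle(p,q,f)
        P=[m-ax*.08,m-ax*.08+nn*.016,m-ax*.08-nn*.016]+[m+ax*.04+a*l*.025+b*nn*.025 for a,b in((1,1),(1,-1),(-1,-1),(-1,1))]
        print(q,((proj('scene',P)-O+.5)*10).round().astype(int).tolist(),m-ax*.08)
    print(p)
E
python3 pitch.py 0 10 20 30 40
```

```text
0.0 [[516, 139], [511, 109], [520, 169], [334, 379], [355, 468], [235, 395], [210, 305]] [ 1. -0.  0.]
10.0 [[516, 174], [516, 140], [515, 209], [340, 363], [343, 470], [223, 397], [216, 289]] [ 1. -0.  0.]
20.0 [[510, 213], [516, 175], [505, 251], [347, 346], [333, 469], [212, 395], [223, 273]] [ 1. -0.  0.]
30.0 [[500, 254], [511, 214], [490, 294], [356, 330], [324, 464], [202, 390], [232, 257]] [ 1. -0.  0.]
40.0 [[485, 297], [500, 255], [470, 338], [367, 315], [317, 456], [195, 382], [242, 242]] [ 1. -0.  0.]
[ 1. -0.  0.]
```

apply_moves([
  {"translation": [-0.05,0,-0.07],"twist": 0,"hand": 0.5},
  {"translation": [-0.05,0,-0.07],"twist": 0,"hand": 0.5},
  {"translation": [0,0,0],"twist": 0,"hand": 0.5},
])

```text
time: 13.55
tool_pos: [0.6801, -0.1042, 0.1699]
tool_rot: [0.002, 0.999, 0.05, 0.002]
contact_force: [4.1, -4.0, -2.7]
gripper_width: 0.577
grasp_force: 64.2
```

apply_moves([
  {"translation": [-0.06,0,-0.06],"twist": 0,"hand": 0.5},
  {"translation": [-0.06,0,-0.06],"twist": 0,"hand": 0.5},
  {"translation": [0,0,0],"twist": 0,"hand": 0.5},
])

```text
time: 13.85
tool_pos: [0.6675, -0.1054, 0.1811]
tool_rot: [0.002, 0.999, 0.049, 0.001]
contact_force: [3.3, -4.4, -4.3]
gripper_width: 0.576
grasp_force: 64.3
```

apply_moves([
  {"translation": [-0.07,0,-0.05],"twist": 0,"hand": 0.5},
  {"translation": [-0.07,0,-0.05],"twist": 0,"hand": 0.5},
  {"translation": [0,0,0],"twist": 0,"hand": 0.5},
])

```text
time: 14.15
tool_pos: [0.6533, -0.107, 0.1902]
tool_rot: [0.002, 0.999, 0.049, 0.001]
contact_force: [3.2, -5.2, -5.3]
gripper_width: 0.579
grasp_force: 64.0
```

```bash
python3 - <<'E'
from h import *
a,oa=zoom('scene','',(270,175),80,60,10)
cv2.imwrite('pics/c5.png',a)
E
python3 pitch.py 30 40 45 50 55
```

```text
30.0 [[559, 120], [570, 78], [548, 161], [420, 183], [386, 321], [262, 248], [293, 110]] [ 1. -0.  0.]
40.0 [[544, 163], [559, 121], [529, 205], [430, 167], [379, 312], [255, 239], [303, 95]] [ 1. -0.  0.]
45.0 [[535, 185], [552, 142], [517, 227], [436, 160], [377, 306], [252, 233], [309, 89]] [ 1. -0.  0.]
50.0 [[525, 207], [544, 164], [505, 249], [441, 154], [375, 300], [250, 227], [314, 82]] [ 1. -0.  0.]
55.0 [[514, 228], [535, 186], [492, 270], [447, 148], [374, 293], [249, 220], [320, 76]] [ 1. -0.  0.]
[ 1. -0.  0.]
```

View pics/c5.png

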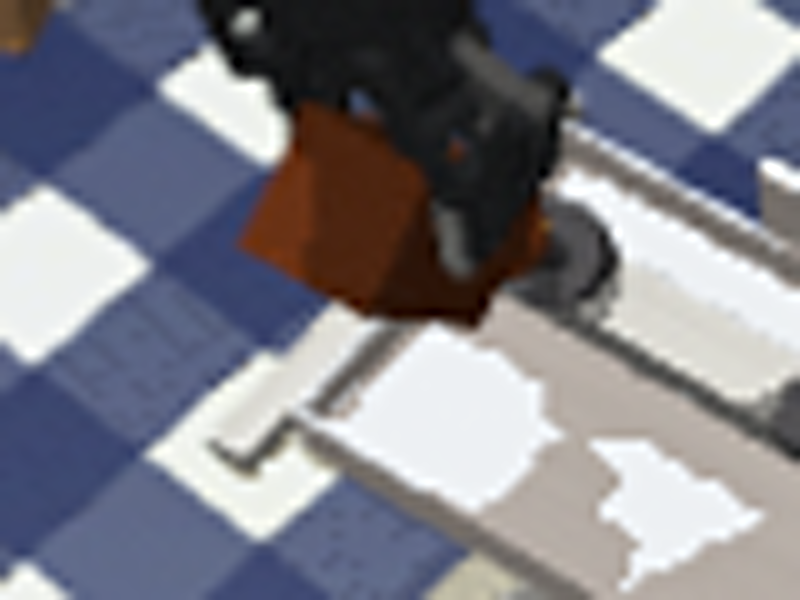

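apply_moves([
  {"translation": [0.0,0.02,0],"twist": 0,"hand": 0.5},
  {"translation": [-0.025,0,0.04],"twist": 0,"hand": 0.5},
  {"translation": [-0.025,0,0.04],"twist": 0,"hand": 0.5},
  {"translation": [0,0,0],"twist": 0,"hand": 0.5},
])

```text
time: 14.6
tool_pos: [0.6483, -0.1081, 0.1825]
tool_rot: [0.0, 0.999, 0.049, 0.0]
contact_force: [3.2, -2.8, -3.9]
gripper_width: 0.576
grasp_force: 64.4
```

apply_moves([
  {"translation": [-0.03,0,0.04],"twist": 0,"hand": 0.5},
  {"translation": [-0.03,0,0.04],"twist": 0,"hand": 0.5},
  {"translation": [0,0,0],"twist": 0,"hand": 0.5},
])

```text
time: 14.9
tool_pos: [0.6424, -0.1087, 0.1746]
tool_rot: [0.001, 0.999, 0.049, 0.001]
contact_force: [4.7, -3.9, -3.6]
gripper_width: 0.578
grasp_force: 64.5
```

apply_moves([
  {"translation": [-0.025,0.02,0.04],"twist": 0,"hand": 0.5},
  {"translation": [-0.03,0,0.04],"twist": 0,"hand": 0.5},
  {"translation": [0,0,0],"twist": 0,"hand": 0.5},
])

```text
time: 15.2
tool_pos: [0.6361, -0.1103, 0.1653]
tool_rot: [-0.001, 0.999, 0.049, -0.001]
contact_force: [3.1, -0.1, -5.2]
gripper_width: 0.579
grasp_force: 64.5
```

apply_moves([
  {"translation": [-0.02,0,0.03],"twist": 0,"hand": 0.5},
  {"translation": [-0.02,0,0.03],"twist": 0,"hand": 0.5},
  {"translation": [0,0,0],"twist": 0,"hand": 0.5},
])

```text
time: 15.5
tool_pos: [0.6324, -0.1111, 0.16]
tool_rot: [-0.0, 0.999, 0.049, -0.001]
contact_force: [1.0, 0.2, -3.2]
gripper_width: 0.578
grasp_force: 64.5
```

Near the collar; small steps until the upward force shows the seat.

apply_moves([
  {"translation": [-0.015,0,0.02],"twist": 0,"hand": 0.5},
  {"translation": [0,0,0],"twist": 0,"hand": 0.5},
])

```text
time: 15.7
tool_pos: [0.6313, -0.1114, 0.1585]
tool_rot: [-0.0, 0.999, 0.049, -0.0]
contact_force: [2.9, 0.9, -3.0]
gripper_width: 0.58
grasp_force: 64.5
```

apply_moves([
  {"translation": [-0.015,0,0.02],"twist": 0,"hand": 0.5},
  {"translation": [0,0,0],"twist": 0,"hand": 0.5},
])

```text
time: 15.9
tool_pos: [0.6303, -0.1117, 0.1571]
tool_rot: [0.0, 0.999, 0.049, 0.0]
contact_force: [2.3, 0.5, -1.8]
gripper_width: 0.576
grasp_force: 64.7
```

apply_moves([
  {"translation": [-0.015,0,0.02],"twist": 0,"hand": 0.5},
  {"translation": [0,0,0],"twist": 0,"hand": 0.5},
])

```text
time: 16.1
tool_pos: [0.6301, -0.1117, 0.1571]
tool_rot: [0.0, 0.999, 0.049, 0.002]
contact_force: [4.6, 2.1, 4.2]
gripper_width: 0.581
grasp_force: 65.3
```

apply_moves([
  {"translation": [-0.015,0,0.02],"twist": 0,"hand": 0.5},
  {"translation": [0,0,0],"twist": 0,"hand": 0.5},
])

```text
time: 16.3
tool_pos: [0.6299, -0.1118, 0.1572]
tool_rot: [0.0, 0.999, 0.049, 0.004]
contact_force: [4.7, 2.8, 10.5]
gripper_width: 0.577
grasp_force: 66.0
```

```bash
python3 - <<'E'
from h import *
a,oa=zoom('scene','',(270,175),80,60,10)
cv2.imwrite('pics/c6.png',a)
E
python3 pitch.py 45 50 55 60
```

```text
45.0 [[579, 195], [596, 154], [562, 236], [488, 172], [431, 313], [310, 242], [365, 103]] [ 1. -0.  0.]
50.0 [[569, 216], [588, 175], [551, 257], [493, 166], [429, 307], [308, 236], [370, 96]] [ 1. -0.  0.]
55.0 [[559, 237], [579, 196], [538, 277], [499, 160], [428, 300], [307, 229], [376, 90]] [ 1. -0.  0.]
60.0 [[547, 257], [569, 217], [525, 297], [504, 154], [428, 293], [306, 222], [381, 85]] [ 1. -0.  0.]
[ 1. -0.  0.]
```

View pics/c6.png

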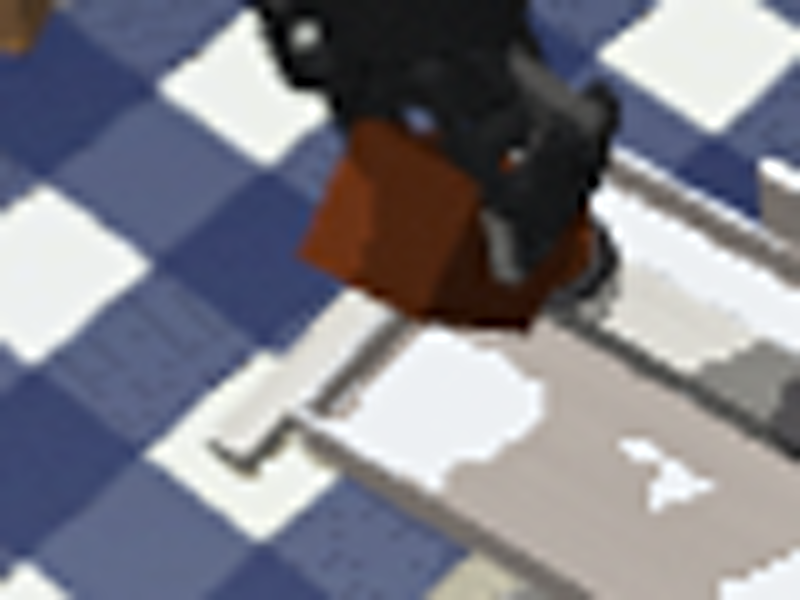

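apply_moves([
  {"translation": [0,0,-0.005],"twist": 0,"hand": 0.65},
  {"translation": [0,0,0],"twist": 0,"hand": 0.8},
  {"translation": [0,0,0],"twist": 0,"hand": 1},
  {"translation": [0,0,0],"twist": 0,"hand": 1},
  {"translation": [0,0,0],"twist": 0,"hand": 1},
])

```text
time: 16.85
tool_pos: [0.6266, -0.1119, 0.1526]
tool_rot: [-0.0, 0.999, 0.049, -0.001]
contact_force: [0.1, 0.3, 0.2]
gripper_width: 1.0
grasp_force: 0.0
```

apply_moves([
  {"translation": [0,0,-0.15],"twist": 0,"hand": 1},
  {"translation": [0,0,-0.3],"twist": 0,"hand": 1},
  {"translation": [0,0,-0.5],"twist": 0,"hand": 1},
  {"translation": [-0.5,0,0],"twist": 0,"hand": 1},
  {"translation": [-0.5,0,0],"twist": 0,"hand": 1},
  {"translation": [-0.5,0,0],"twist": 0,"hand": 1},
  {"translation": [-0.5,0,0],"twist": 0,"hand": 1},
  {"translation": [0,0,0],"twist": 0,"hand": 1},
])

```text
time: 17.65
tool_pos: [0.4235, -0.1312, 0.2482]
tool_rot: [0.0, 0.999, 0.048, -0.0]
contact_force: [0.6, -0.3, -0.0]
gripper_width: 1.0
grasp_force: 0.0
```

```bash
python3 - <<'E'
from h import *
a,_=zoom('scene','',(280,172),100,100,4)
b,_=zoom('top','',(360,195),100,100,4)
cv2.imwrite('pics/c7.png',np.hstack([a,b]))
# fit full pose of bottle
def model(v):
    x,y,z,yaw,q=v;h=np.array([np.cos(yaw),np.sin(yaw),0]);k=np.array([0,0,1.]);ax=h*np.cos(q)+k*np.sin(q);nn=-h*np.sin(q)+k*np.cos(q);T=np.eye(4);T[:3,0]=ax;T[:3,1]=np.cross(k,h);T[:3,2]=nn;T[:3,3]=[x,y,z];return prim(T,BOT)
M={}
for n in('scene','top'):
    R=regions_of(n,'bottle_mid');u=proj(n,[.632,-.108,.14])[0]
    R=min(R,key=lambda r:np.hypot(*(np.array(np.where(r['pixels'])).mean(1)[::-1]-u)))
    M[n]=crop(R['pixels']);print(n,R['score'],R['pixels'].sum(),np.array(np.where(R['pixels'])).mean(1)[::-1]-u)
v,c=fit(M,model,[.632,-.108,.14,.1,.9],[.01,.01,.01,.1,.1]);print(v.round(4),np.degrees(v[3:]),c)
ax=np.array([np.cos(v[3])*np.cos(v[4]),np.sin(v[3])*np.cos(v[4]),np.sin(v[4])]);print('mouth',(v[:3]-.08*ax).round(4))
E
```

```text
scene 0.72 446 [-2.25796314  2.25140087]
top 0.64 431 [0.35026227 0.00723517]
[ 0.6404 -0.1101  0.134   0.1305  0.8774] [ 7.47434952 50.27046171] 0.14285358786582947
mouth [ 0.5897 -0.1167  0.0725]
```

View pics/c7.png

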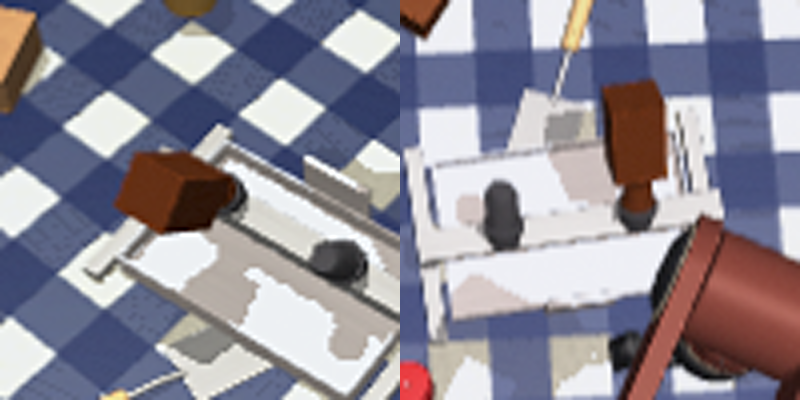

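The last picture shows the bottle on the thin peg, with its mouth at the collar (scene crop about (235,190), top crop about (637,205)). The fit puts the mouth at z ≈ 0.073 m with about 5° of lean, which the bore's play allows. The tray is home and the arm is clear.

```bash
python3 -c "
from plant import *
print(job_done())"
```

```text
the job is handed in; nothing more can be done
None
```

The job is handed in, but the verdict was not shown: the tray was pushed to its stop first, and the bottle is neck down on the thin peg with its mouth at the collar, about 5° off the peg's line. The gripper was opened only once it was down, and the arm is clear.

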